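Put the thread spool away in its drawer

ROBOT

A 6-joint arm with a two-finger parallel gripper is mounted at the origin on the work surface. World frame = base frame: x ahead of the robot, y to its left, z up, the work surface at z = 0. Lengths are in m, angles in rad, forces in N, time in s.
With the tool pointing down it reaches from about 0.375 to 0.9 m from the base axis. Payload 3.1 kg.
Tool frame: the origin (TCP) lies midway between the tips of the shut fingers; the grasp point (between the pads) lies 19 mm behind it; z points along the fingers, y is the line along which they close (so a half turn about z gives the same grasp; the last joint's range is limited). The gripper opens to 87 mm and grips with 3 to 60 N. Pads are 19 mm wide; open, the fingers measure 117 mm over their backs; the gripper's body (75 mm by 190 mm) begins 51 mm behind the grasp point.
Start: joints at [0.961, 0.527, 1.433, -0, 1.181, -0.178], TCP at [0.262, 0.568, 0.202] pointing down, gripper open.
Joint ranges: [-3.08, 3.08], [-0.75, 2.2], [0.22, 2.44], [-1.43, 4.57], [0, 2.65], [-2.85, 2.85]. Speed limits (rad/s): [2.79, 2.79, 3.14, 3.14, 3.14, 3.14].

INTERFACE

Orientations are given as a unit quaternion [x, y, z, w].
In Python, from rig import robot gives the robot as it stands.
- The arm moves only by the shell command python3 -m jog 'ROWS' [FORCE]. ROWS is a JSON object of lists of equal length, an entry for each row: "dp": the shift along the tool's x, y, z in mm, a list of three; "delta_rot": the turn, a rotation vector about the tool's x, y, z in rad, a list of three; "gripper": the opening, from -1 (shut) to 1 (fully open). A call has 1 to 12 rows; each row is the pose to reach, as a shift and turn from the pose commanded when the call began, along the tool's axes at that moment; what a row does not reach only later rows make up. A row lasts 1/10 s, in which the tool goes at most 50 mm and 8.59 degrees, less where a joint would pass 70% of its speed; a pose out of reach is approached as far as the arm can. A call with a gripper value outside its range is refused whole. The fingers move at their own pace and stop on an object; FORCE is the grip in N (left out, the last holds). Time passes only in rows, so rows that repeat a pose let the fingers close. It gives the time, the measured TCP pose, the force, the opening and the grip force at its end, in the units of the state.
- robot.get_obs(): the state, without advancing time (a new reading comes with each control period).
- robot.camera(name): name is "scene" or "top" or "wrist"; returns the picture (480x640x3 uint8, red, green, blue); there is no depth.
- robot.camera_model(name): a dict with "fx", "fy", "cx", "cy" (pixels), "xyz" and "orientation" of the camera in the world; the wrist camera has in their place "T_tool_cam" (4x4, takes a point from camera to tool coordinates, whose origin is the TCP and whose axes are the flange's). Camera axes: x right, y down, z forward; pixel columns grow to the right and rows downward; lengths in m; the calibration is good to about 2 mm. A picture is of the moment at which its call begins: read the wrist's pose just before it. camera_model takes no time and is no camera call.
- robot.hand_in(): hands the job in; it is judged then, once.
Trained networks look in the newest picture that a camera, given by its name, has taken for a name from the list of things; names that differ only in an ending like _2 or _b are one class to them, and where a whole thing is asked for, a point or a joint stands for the part that bears it (a point fixed in the world has none). Each returns a list of dicts, best first, with "score" (0 to 1); they miss things now and then, are a little off and sometimes report something else, mostly with a low value. They report only what shows in the picture. A call takes as long as a camera call. They do not tell look-alikes from the thing itself.
- robot.search_frame(name, camera): "rect" ([left, top, right, bottom] in pixels, round what is visible of it).
The state is a dict: "time": time; "q": joint angles; "joint_velocities": joint speeds; "joint_torque": joint torques, N m; "position": TCP position; "tool_rot": TCP orientation; "ft_force": force on the tool from outside, world axes, zero at the start; "moment": the same for the moment, N m; "grip_width": finger opening in m; "grip_force": force on a finger pad.
Only numpy, scipy, OpenCV 4.12 (cv2) and the standard library are available. Lean on these libraries where they do the work, as an engineer would, in place of code of your own. Each camera call takes 0.05 s, during which the arm holds its last target. There are 200 camera calls.

TASK

Put the loose spool of thread away in the little two-drawer cabinet: its drawer is the one with the sample spool glued on the cabinet top above it (the other has a sample button). Pull that drawer all the way out to its stop, stand the spool upright in the empty rear compartment while the drawer is fully out, then push the drawer fully shut with the spool still standing inside. Leave the other drawer as it is, even if it is a little ajar, and do not disturb the bottle, the jar or the tape measure.

Things in the scene. Friction and masses are not known exactly. Their poses are not given: they have to be found in the camera images.
- cabinet: light wood cabinet standing fixed on the table, 175 mm deep (x, carcass), 320 mm wide (y), 120 mm high, with two drawers side by side. Origin: centre of its underside. Its front faces its own -x (towards the robot); +y is its left drawer's side (seen by the robot), -y the right's. The drawer fronts are 14 mm thick, in front of the carcass.
- drawer_left (a joint): left (+y) drawer: 0 = shut (its front flush against the cabinet), 0.14 = fully out at its stop; metres. It slides along the cabinet's -x axis, stiffly enough to stay where it is left (about 2 N). Starts shut or ajar by up to 20 mm.
- drawer_right (a joint): right (-y) drawer: 0 = shut (its front flush against the cabinet), 0.14 = fully out at its stop; metres. It slides along the cabinet's -x axis, stiffly enough to stay where it is left (about 2 N). Starts shut or ajar by up to 20 mm.
- drawer_left_handle (a point): middle of the left drawer's handle: a level steel bar 10 mm thick and 80 mm long, parallel to the cabinet's y axis, on a stem at each end; its axis is 42 mm in front of the drawer front, 86 mm above the table and 34 mm below the cabinet's top, free above and below. Moves with the drawer; axes parallel to the cabinet's.
- drawer_right_handle (a point): middle of the right drawer's handle: a level steel bar 10 mm thick and 80 mm long, parallel to the cabinet's y axis, on a stem at each end; its axis is 42 mm in front of the drawer front, 86 mm above the table and 34 mm below the cabinet's top, free above and below. Moves with the drawer; axes parallel to the cabinet's.
- drawer_left_bay (a point): centre of the floor of the left drawer's rear compartment: 90 mm (x) by 128 mm (y) inside, open on top, walls 5 mm thick; its side and rear walls are 45 mm high and the divider in front of it 40 mm. The floor is 41 mm above the table. Moves with the drawer; axes parallel to the cabinet's. With the drawer at its stop it lies about 40 mm in front of the cabinet's carcass, 156 mm behind the handle.
- drawer_right_bay (a point): centre of the floor of the right drawer's rear compartment: 90 mm (x) by 128 mm (y) inside, open on top, walls 5 mm thick; its side and rear walls are 45 mm high and the divider in front of it 40 mm. The floor is 41 mm above the table. Moves with the drawer; axes parallel to the cabinet's. With the drawer at its stop it lies about 40 mm in front of the cabinet's carcass, 156 mm behind the handle.
- spool: the loose spool of thread, standing upright on the table: 56 mm high, 34 mm across its white end flanges (5 mm thick each), 30 mm across the grey thread between, 30 to 60 g. Origin: centre of its underside; z is its axis.
- mark_spool: sample spool glued lying down on the cabinet top, above the drawer meant for spools (swaps sides between starts): 56 mm long along the cabinet's y, 34 mm in diameter. Origin: on the cabinet top under its middle, 107 mm behind the carcass front.
- mark_button: sample button glued flat on the cabinet top, above the other drawer: white disc 42 mm across, 7 mm high, four holes. Origin: centre of its underside.
- water_bottle: bystander: clear drinking bottle, 64 mm across, 200 mm high. Origin: centre of its underside.
- coffee_jar: bystander: white coffee jar with a brass-coloured screw lid, 80 mm across, 110 mm high. Origin: centre of its underside.
- tape_measure: bystander: round grey tape-measure case lying flat, 54 mm across, 18 mm high. Origin: centre of its underside.
Not all that is in view belongs to the job. Leave any black or pink look-alike of the spool alone.

How it is judged:
On the way, in this order (a step that is already met when the one before it is completed fails the run):
1. the drawer under the sample spool is pulled out to its stop (within 6 mm) (((y of mark_spool in the frame of cabinet above 0 m and value of joint drawer_left above 0.134 m) or (not (y of mark_spool in the frame of cabinet above 0 m) and value of joint drawer_right above 0.134 m))), for 0.2 s.
2. the spool stands upright, released, on the floor of that drawer's rear compartment, with the drawer still out (within 20 mm of its stop) (((y of mark_spool in the frame of cabinet above 0 m and value of joint drawer_left above 0.12 m and x of spool in the frame of drawer_left_bay between -0.035 and 0.035 m and y of spool in the frame of drawer_left_bay between -0.052 and 0.052 m and z of spool in the frame of drawer_left_bay between -0.006 and 0.006 m and angle between spool's own z axis and vertical below 0.15 rad and linear speed of spool below 0.02 m/s) or (not (y of mark_spool in the frame of cabinet above 0 m) and value of joint drawer_right above 0.12 m and x of spool in the frame of drawer_right_bay between -0.035 and 0.035 m and y of spool in the frame of drawer_right_bay between -0.052 and 0.052 m and z of spool in the frame of drawer_right_bay between -0.006 and 0.006 m and angle between spool's own z axis and vertical below 0.15 rad and linear speed of spool below 0.02 m/s)) and contact force between the fingers and spool below 0.05 N), for 0.2 s.
At the end, for the whole second after the job is handed in: The drawer under the sample spool is shut (within 6 mm) with the spool standing upright (within 0.15 rad), at rest, on the floor of its rear compartment; the other drawer is within 20 mm of where it started (((y of mark_spool in the frame of cabinet above 0 m and value of joint drawer_left below 0.006 m and distance of drawer_right_handle from where it was at the start of the episode below 0.02 m and x of spool in the frame of drawer_left_bay between -0.035 and 0.035 m and y of spool in the frame of drawer_left_bay between -0.052 and 0.052 m and z of spool in the frame of drawer_left_bay between -0.006 and 0.006 m and angle between spool's own z axis and vertical below 0.15 rad and linear speed of spool below 0.02 m/s) or (not (y of mark_spool in the frame of cabinet above 0 m) and value of joint drawer_right below 0.006 m and distance of drawer_left_handle from where it was at the start of the episode below 0.02 m and x of spool in the frame of drawer_right_bay between -0.035 and 0.035 m and y of spool in the frame of drawer_right_bay between -0.052 and 0.052 m and z of spool in the frame of drawer_right_bay between -0.006 and 0.006 m and angle between spool's own z axis and vertical below 0.15 rad and linear speed of spool below 0.02 m/s))); the robot touches nothing.
It fails at once if the other drawer is moved by more than 20 mm ((y of mark_spool in the frame of cabinet above 0 m and distance of drawer_right_handle from where it was at the start of the episode above 0.02 m) or (not (y of mark_spool in the frame of cabinet above 0 m) and distance of drawer_left_handle from where it was at the start of the episode above 0.02 m)).
It fails at once if the bottle, the jar or the tape measure is moved by more than 25 mm (distance of any of water_bottle, coffee_jar, tape_measure from where it was at the start of the episode above 0.025 m).
It fails at once if the bottle or the jar is tipped (angle between any of water_bottle, coffee_jar's own z axis and vertical above 0.4 rad).
It also fails if it takes over 67 s, if anything falls off the work surface, if the arm or the gripper's body presses on something with over 40 N, if the wrist force passes 120 N, or if a joint passes its speed limit or range.

## Working session

There is one attempt and no reset: what is moved stays moved. The work goes in short steps, Python scripts to look and compute and a shell command to move; the robot and the scene stay as the last step left them, time stands still between calls to the robot, and variables do not carry over. Pictures are saved under pics/ and viewed, at most 10 in all, crops included, and the job is handed in when it is done.

```bash
ls && mkdir -p pics && python3 - <<'E'
from rig import robot
import cv2, numpy as np
o=robot.get_obs(); print(o['time'],o['position'],o['tool_rot'],o['grip_width'])
for c in ['scene','top']:
    m=robot.camera_model(c); print(c,m)
    im=robot.camera(c); cv2.imwrite(f'pics/{c}0.png',im[:,:,::-1])
    for n in ['cabinet','drawer_left_handle','drawer_right_handle','spool','mark_spool','mark_button','water_bottle','coffee_jar','tape_measure']:
        print(n,[(np.round(d['rect']).tolist(),round(d['score'],2)) for d in robot.search_frame(n,c)[:4]])
print(robot.camera_model('wrist')); print(robot.get_obs()['time'])
E
```

```text
pics
0.0 [0.26109285 0.56700177 0.20119674] [ 2.14235377e-01  9.76781479e-01 -9.83418615e-04 -4.21895333e-04] 0.08715441858792558
scene {'fx': 445.18137342147793, 'fy': 445.18137342147793, 'cx': 316.34502132243426, 'cy': 237.97167997309288, 'xyz': array([1.31287355, 0.03062797, 0.70349344]), 'orientation': array([ 0.61849888,  0.65216796, -0.31398215, -0.30586157])}
cabinet [([214.0, 249.0, 405.0, 389.0], 0.89)]
drawer_left_handle [([328.0, 258.0, 403.0, 276.0], 0.96)]
drawer_right_handle [([253.0, 245.0, 325.0, 269.0], 0.95)]
spool [([178.0, 229.0, 194.0, 259.0], 0.85), ([196.0, 213.0, 208.0, 236.0], 0.79), ([212.0, 248.0, 403.0, 392.0], 0.66), ([213.0, 198.0, 225.0, 220.0], 0.49)]
mark_spool [([248.0, 278.0, 286.0, 300.0], 0.87)]
mark_button [([345.0, 302.0, 366.0, 319.0], 0.94), ([494.0, 221.0, 543.0, 311.0], 0.42)]
water_bottle [([495.0, 222.0, 543.0, 311.0], 0.72)]
coffee_jar [([107.0, 266.0, 158.0, 331.0], 0.78)]
tape_measure [([450.0, 220.0, 467.0, 240.0], 0.78)]
top {'fx': 521.723427501554, 'fy': 521.723427501554, 'cx': 312.619120462634, 'cy': 235.40040588183697, 'xyz': array
[... 567 characters left out ...]
, 0.77), ([303.0, 194.0, 370.0, 234.0], 0.58)]
water_bottle [([107.0, 199.0, 154.0, 230.0], 0.94), ([305.0, 197.0, 368.0, 234.0], 0.74)]
coffee_jar [([438.0, 157.0, 479.0, 192.0], 0.81)]
tape_measure [([153.0, 310.0, 174.0, 332.0], 0.78)]
{'fx': 388.7681550594885, 'fy': 388.7681550594885, 'cx': 311.0868701237227, 'cy': 242.65033266104626, 'T_tool_cam': array([[ 6.41521942e-05, -9.66990172e-01, -2.54813665e-01,
         6.99087222e-02],
       [ 9.99999950e-01, -1.72628002e-05,  3.17271639e-04,
        -6.64378735e-04],
       [-3.11197354e-04, -2.54813672e-01,  9.66990122e-01,
        -1.82183102e-01],
       [ 0.00000000e+00,  0.00000000e+00,  0.00000000e+00,
         1.00000000e+00]])}
1.0
```

View pics/top0.png

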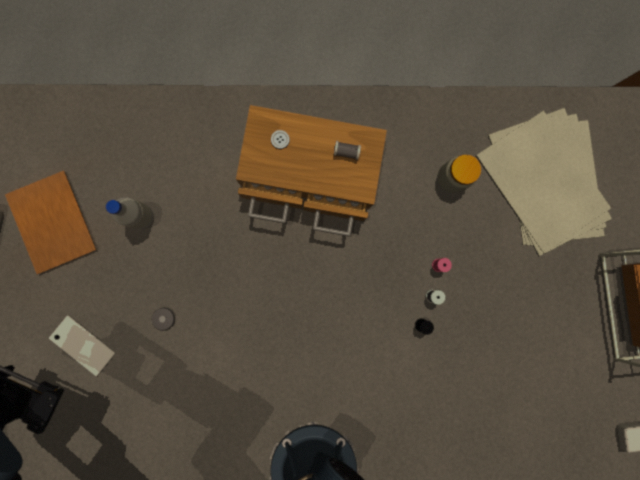

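View pics/scene0.png

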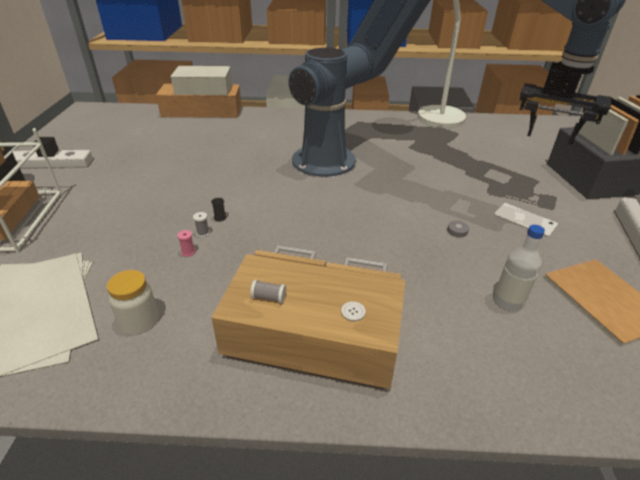

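The sample spool is at top (347,150), so the job is the right drawer. That drawer is slightly ajar, with its handle bar near (333,232). The white and grey loose spool is at top (437,298), between the pink one (443,265) and the black one (424,327). I'll enlarge the cabinet to measure it.

```bash
cat > h.py <<'E'
import numpy as np, cv2
from rig import robot
from scipy.spatial.transform import Rotation as R
def cam(name,obs=None):
    m=robot.camera_model(name)
    if 'xyz' in m: return m,R.from_quat(m['orientation']).as_matrix(),np.array(m['xyz'])
    o=obs; Rt=R.from_quat(o['tool_rot']).as_matrix(); T=m['T_tool_cam']
    return m,Rt@T[:3,:3],np.array(o['position'])+Rt@T[:3,3]
def unproj(name,uv,z,obs=None):
    m,Rc,p=cam(name,obs); d=Rc@np.array([(uv[0]-m['cx'])/m['fx'],(uv[1]-m['cy'])/m['fy'],1])
    return p+d*(z-p[2])/d[2]
def proj(name,P,obs=None):
    m,Rc,p=cam(name,obs); c=Rc.T@(np.array(P)-p); return np.array([m['fx']*c[0]/c[2]+m['cx'],m['fy']*c[1]/c[2]+m['cy']])
def delta(P,yaw_deg,obs):
    "tool-frame dp (mm) and rot about tool z (rad) to put TCP at P with tool y at world angle yaw (tool down)"
    Rt=R.from_quat(obs['tool_rot']).as_matrix(); y=np.radians(yaw_deg); 
    G=np.array([[np.sin(y),np.cos(y),0],[-np.cos(y),np.sin(y),0],[0,0,-1]]).copy()
    G=np.column_stack([[np.sin(y),-np.cos(y),0],[np.cos(y),np.sin(y),0],[0,0,-1]]); G[:,0]=np.cross(G[:,1],G[:,2])
    return np.round(Rt.T@(np.array(P)-obs['position'])*1000,1), np.round(R.from_matrix(Rt.T@G).as_rotvec(),3)
E
python3 - <<'E'
from h import *
im=cv2.imread('pics/top0.png')
cv2.imwrite('pics/crop0.png',cv2.resize(im[100:245,230:400],None,fx=4,fy=4,interpolation=cv2.INTER_CUBIC))
for n,r in dict(spool=(429,289,446,301)).items(): print(unproj('top',((r[0]+r[2])/2,(r[1]+r[3])/2),.056))
# white disc centroid
hsv=cv2.cvtColor(im,cv2.COLOR_BGR2HSV); w=((hsv[...,2]>130)&(hsv[...,1]<60)).astype(np.uint8)[283:312,422:455]
n,l,s,c=cv2.connectedComponentsWithStats(w); print(s,c+[422,283]); 
for i in range(1,n):
  if s[i,4]>20: print(unproj('top',c[i]+[422,283],.056))
print('scene',unproj('scene',(201.5,216),.056))
E
```

```text
[ 0.41894948 -0.29541514  0.056     ]
[[  0   0  33  29 827]
 [ 10   8  13  13 130]] [[438.00241838 297.01451028]
 [437.98461538 296.90769231]]
[ 0.41441669 -0.29647624  0.056     ]
scene [ 0.41313847 -0.29416149  0.056     ]
```

View pics/crop0.png

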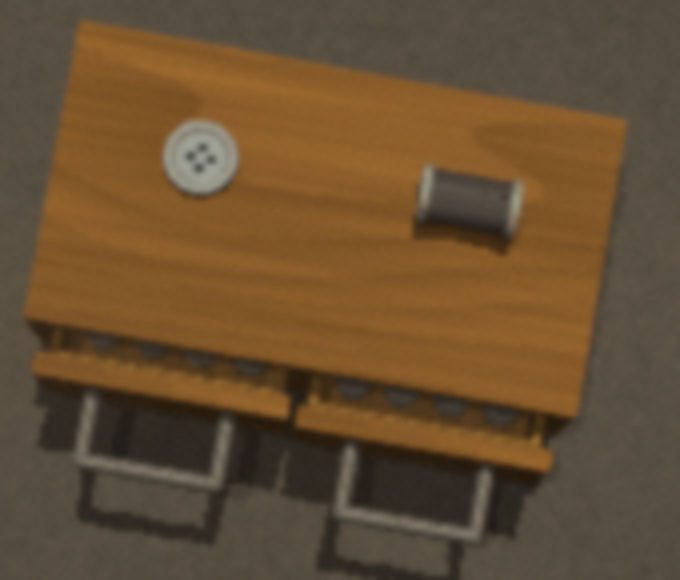

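The crop shows the cabinet top's corners at about (80,20), (627,120), (577,415) and (26,320). The right handle bar runs (338,515)–(480,537), and both drawers are slightly ajar.

```bash
cat > m.py <<'E'
from h import *
f=lambda c,z: unproj('top',(c[0]/4+230-.375,c[1]/4+100-.375),z)
K=[f(c,.12) for c in [(80,20),(627,120),(26,320),(577,415)]]
RL,RR,FL,FR=K
print('w',np.linalg.norm(RL-RR),np.linalg.norm(FL-FR),'d',np.linalg.norm(RL-FL),np.linalg.norm(RR-FR))
a=[np.degrees(np.arctan2(*(v[[1,0]]))) for v in (RL-FL,RR-FR)]+[np.degrees(np.arctan2(-v[0],v[1])) for v in (RL-RR,FL-FR)]
yaw=np.mean(a); print('yaw',a)
C=np.mean(K,axis=0); ex=np.array([np.cos(np.radians(yaw)),np.sin(np.radians(yaw)),0]); ey=np.array([-ex[1],ex[0],0])
print('C',C)
h1,h2=f((340,514),.091),f((481,537),.091); H=(h1+h2)/2
g1,g2=f((80,460),.091),f((220,485),.091)
print('H',H,np.linalg.norm(h1-h2),'cab frame',(H-C)@ex,(H-C)@ey,'yaw h',np.degrees(np.arctan2(-(h1-h2)[0],(h1-h2)[1])))
print('ajar R',-((H-C)@ex)-.0875-.056,'L',-(((g1+g2)/2-C)@ex)-.0875-.056,((g1+g2)/2-C)@ey)
for p in (h1,h2,H): print(proj('scene',[*p[:2],.091]))
o=robot.get_obs(); print(delta([H[0],H[1],.15],yaw,o))
E
python3 m.py
```

```text
w 0.31994361215020634 0.31834699888543583 d 0.1765835873513448 0.17398335219208344
yaw [np.float64(-9.865460617799576), np.float64(-10.385930424829999), np.float64(-10.454675216548843), np.float64(-9.988340270528164)]
C [0.74492824 0.00444231 0.12      ]
H [ 0.57041698 -0.04311637  0.091     ] 0.08310483529923904 cab frame -0.16336708789930052 -0.07763507150601473 yaw h -9.52375954368417
ajar R 0.01986708789930052 L 0.015576676488828677 0.07668218749490954
[314.47769811 251.55397985]
[277.26143632 246.07163427]
[295.74040718 248.79378043]
(array([-536.1, -425.4,   52.1]), array([ 0.   , -0.   ,  1.317]))
```

```bash
python3 -m jog '{"dp":[[-536,-425,31],[-536,-425,31],[-536,-425,31],[-536,-425,31],[-536,-425,31],[-536,-425,31],[-536,-425,31],[-536,-425,31],[-536,-425,31],[-536,-425,31],[-536,-425,31],[-536,-425,31]],"delta_rot":[[0,0,0.146],[0,0,0.293],[0,0,0.439],[0,0,0.585],[0,0,0.732],[0,0,0.878],[0,0,1.024],[0,0,1.17],[0,0,1.317],[0,0,1.317],[0,0,1.317],[0,0,1.317]],"gripper":[-0.26,-0.26,-0.26,-0.26,-0.26,-0.26,-0.26,-0.26,-0.26,-0.26,-0.26,-0.26]}' 20; python3 m.py | tail -1; python3 -c "
from h import *
print(robot.get_obs())"
```

```text
time: 2.2
position: [0.5331, 0.0308, 0.1752]
tool_rot: [0.767, 0.641, 0.0, 0.0]
ft_force: [0.5, -0.5, -0.5]
grip_width: 0.032
grip_force: 0.0
(array([-66.1,  49.8,  25.2]), array([ 0.001, -0.   , -0.001]))
{'time': 2.2, 'q': array([-1.51848008e-01,  4.41048181e-01,  1.69040581e+00,  2.34431798e-04,
        1.00944801e+00,  2.64837490e-02]), 'joint_velocities': array([-0.80899143,  0.26229253, -0.4185985 ,  0.00532166,  0.14347483,
       -0.80580948]), 'joint_torque': array([  1.98489591, -39.07520771, -13.3856222 ,  -0.0909813 ,
         0.09114822,   0.51198257]), 'position': array([0.53308623, 0.03078151, 0.17515347]), 'tool_rot': array([7.67303926e-01, 6.41283523e-01, 3.02842854e-04, 1.93350237e-04]), 'ft_force': array([ 0.54696005, -0.46213893, -0.50564041]), 'moment': array([-0.08575993, -0.00734565, -0.05499199]), 'grip_force': 0.0, 'grip_width': 0.03197740146473742}
```

```bash
python3 -m jog '{"dp":[[-66,50,6],[-66,50,6],[-66,50,6],[-66,50,6]],"delta_rot":[[0,0,0],[0,0,0],[0,0,0],[0,0,0]],"gripper":[-0.26,-0.26,-0.26,-0.26]}'; python3 m.py | tail -1; python3 - <<'E'
from h import *
o=robot.get_obs(); im=robot.camera('wrist'); cv2.imwrite('pics/w1.png',im[:,:,::-1])
H=[.5704,-.0431,.091]
print(proj('wrist',H,o), np.abs(o['joint_velocities']).max())
E
```

```text
time: 2.6
position: [0.5695, -0.0415, 0.1687]
tool_rot: [0.768, 0.641, -0.0, -0.001]
ft_force: [0.3, 1.2, -0.0]
grip_width: 0.0322
grip_force: 0.0
(array([-1.5,  1.2, 18.7]), array([-0.001, -0.001, -0.002]))
[313.67730534 245.42090952] 0.03707540134718073
```

View pics/w1.png

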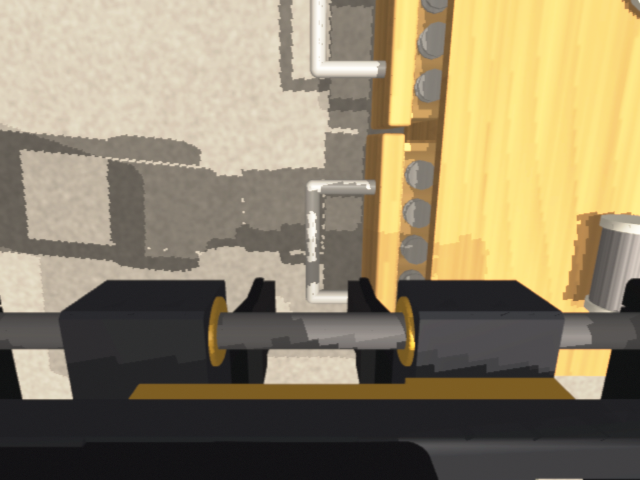

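The wrist view shows the right handle bar at column 312, rows 187–298, centred between the finger tips as predicted (314,245). I'll descend and grip it.

```bash
python3 -m jog '{"dp":[[-1,1,35],[-1,1,70],[-1,1,101],[-1,1,101],[-1,1,101],[-1,1,101],[-1,1,101],[-1,1,101],[-1,1,101]],"delta_rot":[[0,0,0],[0,0,0],[0,0,0],[0,0,0],[0,0,0],[0,0,0],[0,0,0],[0,0,0],[0,0,0]],"gripper":[-0.26,-0.26,-0.26,-0.26,-1,-1,-1,-1,-1]}' 25
```

```text
time: 3.55
position: [0.5712, -0.0422, 0.0697]
tool_rot: [0.767, 0.641, 0.001, 0.001]
ft_force: [-2.4, 0.5, 15.4]
grip_width: 0.0033
grip_force: 14.3
```

```bash
python3 - <<'E'
from h import *
o=robot.get_obs(); print(o['grip_width'],o['grip_force'],o['ft_force'],o['position'])
im=robot.camera('wrist')[:,:,::-1]; s=robot.camera('scene')[:,:,::-1]
print(robot.search_frame('drawer_right_handle','scene')[:2])
print(proj('scene',[.5704,-.0431,.091]))
a=im[160:400,200:440]; b=s[200:300,240:340]
cv2.imwrite('pics/c2.png',np.hstack([cv2.resize(a,(400,400)),cv2.resize(b,(400,400),interpolation=cv2.INTER_CUBIC)]))
E
```

```text
0.00334371427848027 14.264693409204483 [-2.44240097  0.51765478 15.40828218] [ 0.5712309  -0.04219724  0.06970248]
[{'rect': [250.6, 246.1, 325.4, 263.9], 'score': 0.8}]
[295.74860884 248.78910245]
```

View pics/c2.png

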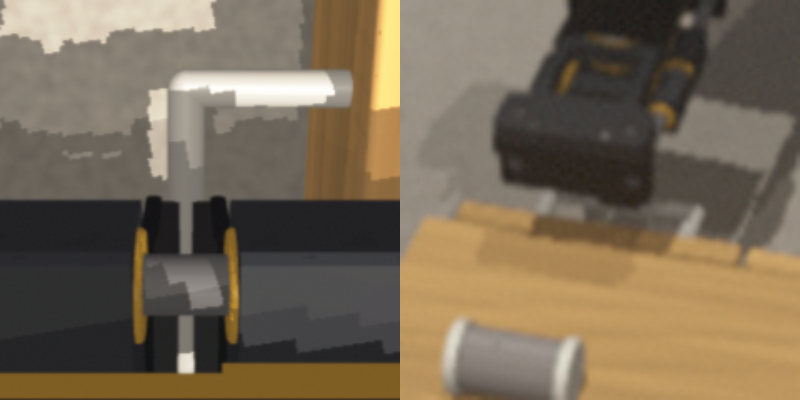

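The bar runs between the closed fingers, though the opening reads low and there's an upward force. I'll let it settle before pulling.

```bash
python3 -m jog '{"dp":[[0,0,0],[0,0,0],[0,0,0]],"delta_rot":[[0,0,0],[0,0,0],[0,0,0]],"gripper":[-1,-1,-1]}' 25
```

```text
time: 4.0
position: [0.5725, -0.0425, 0.0707]
tool_rot: [0.767, 0.641, 0.002, 0.002]
ft_force: [-1.1, 1.0, 11.3]
grip_width: 0.0007
grip_force: 5.9
```

The opening dropped to 0.7 mm, so the pads aren't holding the bar. I'll look closer before pulling.

```bash
python3 - <<'E'
from h import *
o=robot.get_obs()
im=robot.camera('wrist')[:,:,::-1]; t=robot.camera('top')[:,:,::-1]
a=im[180:400,230:400]
cv2.imwrite('pics/c3.png',np.hstack([cv2.resize(a,(425,550)),cv2.resize(t[190:245,300:337],(370,550),interpolation=cv2.INTER_CUBIC)]))
for z in (.06,.086): print(proj('wrist',[.5704,-.0431,z],o))
print('tcp',proj('wrist',o['position'],o),'gp',proj('wrist',o['position']+[0,0,.019],o))
E
```

```text
[308.18767827 277.95961594]
[307.95694535 297.3456352 ]
tcp [311.94717162 283.52182578] gp [312.16837264 298.57728507]
```

View pics/c3.png

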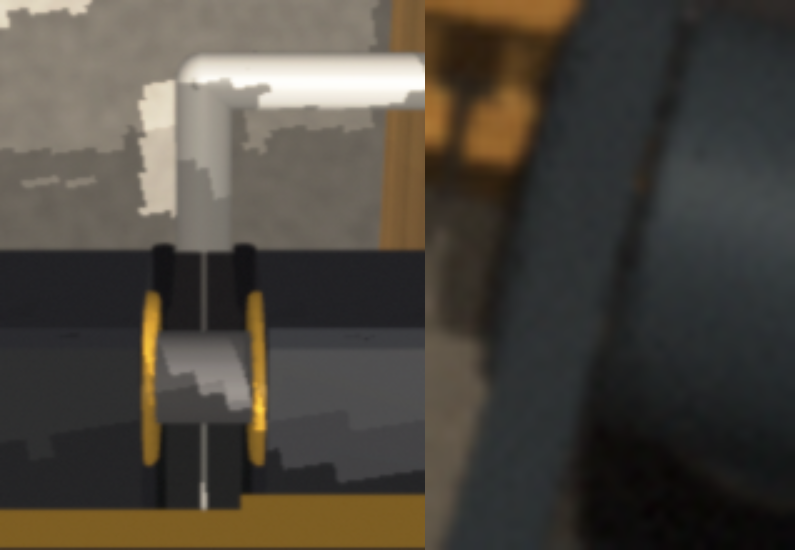

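```bash
python3 - <<'E'
from h import *
o=robot.get_obs(); print(o['position'],o['tool_rot'],o['grip_width'],o['grip_force'],o['ft_force'],o['moment'])
ex=np.array([.9848,-.1736,0]);ey=np.array([.1736,.9848,0]);H=np.array([.5704,-.0431,0])
for z in (.05,.06,.07,.086,.095):
  P=H+ey*.036+[0,0,z]   # stem axis
  a,b,c=[proj('wrist',H+ey*.025+ex*d+[0,0,z],o) for d in(-.005,0,.005)]
  print(z,'corner',proj('wrist',P,o),'barwidth',(c-a)[0],'bar u',b)
o1=dict(o);o1['position']=np.array([.5695,-.0415,.1687])
for z in (.06,.07,.086,.095):print(z,proj('wrist',H+ey*.037+[0,0,z],o1),proj('wrist',H-ey*.037+[0,0,z],o1))
E
```

```text
[ 0.57245143 -0.04249518  0.07068846] [0.76723512 0.6413612  0.0015303  0.00193447] 0.0007725346561026196 5.893363058567047 [-1.35271666  0.97303476 11.9022149 ] [ 0.08356556  0.27075597 -0.0264196 ]
0.05 corner [307.89811793 206.99891665] barwidth 18.718241772546946 bar u [308.01755939 227.38571346]
0.06 corner [307.80226292 210.33319372] barwidth 19.631973107281 bar u [307.92889834 231.66773409]
0.07 corner [307.69642005 214.01489431] barwidth 20.639490222579298 bar u [307.83113718 236.38925849]
0.086 corner [307.50204596 220.77611693] barwidth 22.4858566859823 bar u [307.65198126 245.04186731]
0.095 corner [307.37633737 225.14883826] barwidth 23.677300739987402 bar u [307.53637369 250.625311  ]
0.06 [312.59291053 186.50908735] [312.84526627 280.01754798]
0.07 [312.6881098 188.1253857] [312.94258999 284.55347155]
0.086 [312.85489174 190.95701842] [313.11210598 292.45402845]
0.095 [312.95756305 192.70017738] [313.21583996 297.28871223]
```

The projection check puts the bar at z≈0.086, between the fingers, so the pads squeeze off the round bar. I'll straddle it slightly deeper with a small gap and use the fingers as a hook, which needs no grip.

```bash
python3 -m jog '{"dp":[[0,0,0],[0,0,0],[0,0,0],[0,0,3],[0,0,6],[0,0,6],[0,0,6]],"delta_rot":[[0,0,0],[0,0,0],[0,0,0],[0,0,0],[0,0,0],[0,0,0],[0,0,0]],"gripper":[-0.4,-0.4,-0.4,-0.4,-0.4,-0.4,-0.4]}' 25;  python3 -m jog '{"dp":[[0,0,0],[0,0,0],[0,0,0]],"delta_rot":[[0,0,0],[0,0,0],[0,0,0]],"gripper":[-0.7,-0.7,-0.7]}' 10
```

```text
time: 4.8
position: [0.5787, -0.0437, 0.07]
tool_rot: [0.767, 0.641, 0.006, 0.008]
ft_force: [1.1, 2.6, 33.5]
grip_width: 0.0257
grip_force: 17.0
time: 5.1
position: [0.5777, -0.0435, 0.0699]
tool_rot: [0.767, 0.641, 0.005, 0.007]
ft_force: [-1.0, 1.7, 34.4]
grip_width: 0.0149
grip_force: 17.5
```

Both pads now read about 17 N, which together match the 34 N upward force, and the tool is held at z≈0.070. The fingertips must be resting on something, so I'll look at the contact before going on.

```bash
python3 - <<'E'
from h import *
o=robot.get_obs(); print(o['moment'],np.round(o['joint_torque'],1),R.from_quat(o['tool_rot']).as_matrix()[:,2],o['q'])
im=robot.camera('wrist')[:,:,::-1]; s=robot.camera('scene')[:,:,::-1]
a=im[120:400,160:460]; b=s[120:290,230:400]
cv2.imwrite('pics/c4.png',np.hstack([cv2.resize(a,(430,401)),cv2.resize(b,(370,401),interpolation=cv2.INTER_CUBIC)]))
print(robot.search_frame('drawer_right_handle','scene')[:1],robot.search_frame('drawer_right_handle','wrist')[:1])
E
```

```text
[ 0.33425701  0.48658852 -0.01314077] [ -1.2 -23.7  -5.5  -0.4  -0.6  -0. ] [ 0.01683898 -0.00356471 -0.99985186] [-2.68503907e-01  6.42197428e-01  1.67310319e+00  1.42359423e-03
  8.09110390e-01 -9.08394125e-02]
[{'rect': [251.5, 248.5, 324.4, 267.3], 'score': 0.85}] [{'rect': [279.8, 125.6, 500.1, 383.7], 'score': 0.76}]
```

View pics/c4.png

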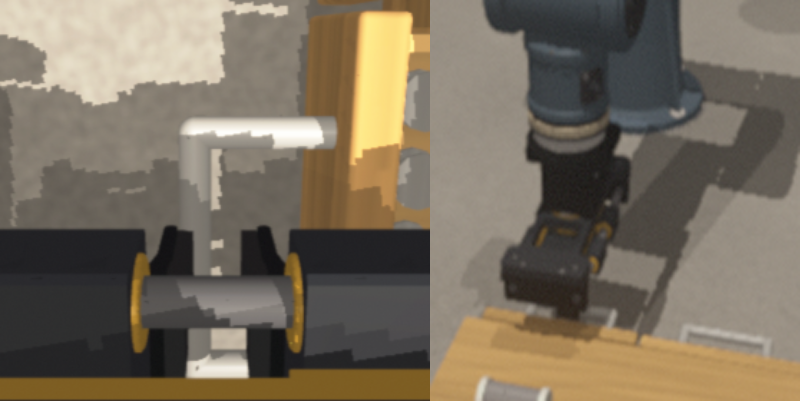

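Crop: the left finger strip (150–193) lies over the left half of the bar (180–210). So the real tips end about 19 mm short of the reported TCP, at the grasp-point height. I'll lift, realign and go deeper.

```bash
python3 -m jog '{"dp":[[0,0,-10],[0,0,-30],[0,0,-30],[0,0,-30],[0,0,-30]],"delta_rot":[[0,0,0],[0,0,0],[0,0,0],[0,0,0],[0,0,0]],"gripper":[-0.7,-0.7,-0.26,-0.26,-0.26]}' 25; python3 - <<'E'
from h import *
o=robot.get_obs(); im=robot.camera('wrist'); print(o['ft_force'],o['position'])
cv2.imwrite('pics/w5.png',im[:,:,::-1])
# bar column: bright greys around rows 200-260
g=im.astype(int); row=g[200:262,270:360].mean(0).round().astype(int)
for k in range(0,90,3): print(270+k,row[k],end=' ')
H=np.array([.5704,-.0431,.086]);ey=np.array([.1736,.9848,0])
print('\npred',proj('wrist',H+ey*.015,o),proj('wrist',H+ey*.025,o)); print(robot.search_frame('drawer_right_handle','wrist')[:1])
E
```

```text
time: 5.8
position: [0.5698, -0.042, 0.0911]
tool_rot: [0.767, 0.641, -0.0, -0.001]
ft_force: [-0.2, 0.3, 0.6]
grip_width: 0.0282
grip_force: 0.0
[-0.17474593  0.30561453  0.64111974] [ 0.56981793 -0.04200287  0.09108769]
270 [122 114 104] 273 [120 113 102] 276 [120 113 102] 279 [120 112 102] 282 [121 114 103] 285 [121 113 103] 288 [120 113 102] 291 [120 113 102] 294 [121 113 103] 297 [122 114 104] 300 [150 141 127] 303 [179 168 152] 306 [140 134 125] 309 [159 152 141] 312 [169 163 152] 315 [167 160 150] 318 [161 155 144] 321 [152 146 137] 324 [128 123 114] 327 [124 118 108] 330 [131 124 114] 333 [139 133 122] 336 [138 131 121] 339 [137 130 120] 342 [137 130 120] 345 [137 130 119] 348 [138 131 120] 351 [149 142 132] 354 [148 142 132] 357 [146 139 129] 
pred [313.39216528 253.65105743] [313.35032966 234.28652256]
[{'rect': [302.2, 126.9, 493.9, 363.7], 'score': 0.94}]
```

View pics/w5.png

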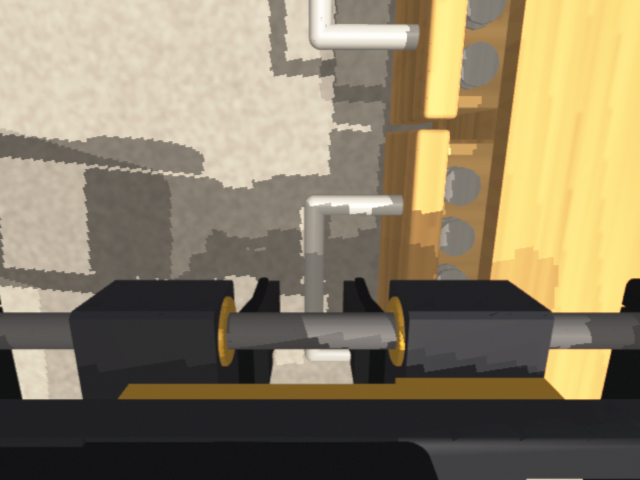

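The bar sits at columns 306–324, still centred in the gap between the fingers, and the drawer hasn't moved. I'll go deeper, keep a small gap and check the force.

```bash
python3 -m jog '{"dp":[[0,1,12],[0,1,24],[0,1,34],[0,1,34],[0,1,34],[0,1,34],[0,1,34],[0,1,34],[0,1,34]],"delta_rot":[[0,0,0],[0,0,0],[0,0,0],[0,0,0],[0,0,0],[0,0,0],[0,0,0],[0,0,0],[0,0,0]],"gripper":[-0.26,-0.26,-0.26,-0.26,-0.26,-1,-1,-1,-1]}' 20
```

```text
time: 6.8
position: [0.5716, -0.0423, 0.0584]
tool_rot: [0.767, 0.641, 0.0, 0.0]
ft_force: [-0.2, -1.2, 1.4]
grip_width: 0.0091
grip_force: 20.0
```

Gripped firmly: 9 mm opening, 20 N. Pulling.

```bash
python3 -m jog '{"dp":[[0,-8,0],[0,-24,0],[0,-44,0],[0,-64,0],[0,-84,0],[0,-100,0],[0,-110,0],[0,-116,0],[0,-119,0],[0,-121,0],[0,-123,0],[0,-123,0]],"delta_rot":[[0,0,0],[0,0,0],[0,0,0],[0,0,0],[0,0,0],[0,0,0],[0,0,0],[0,0,0],[0,0,0],[0,0,0],[0,0,0],[0,0,0]],"gripper":[-1,-1,-1,-1,-1,-1,-1,-1,-1,-1,-1,-1]}' 20
```

```text
time: 8.0
position: [0.4512, -0.0203, 0.0583]
tool_rot: [0.767, 0.641, 0.001, 0.0]
ft_force: [1.1, 5.0, 4.8]
grip_width: 0.0094
grip_force: 20.0
```

```bash
python3 -m jog '{"dp":[[0,-2,0],[0,-4,0],[0,-6,0],[0,-6,0]],"delta_rot":[[0,0,0],[0,0,0],[0,0,0],[0,0,0]],"gripper":[-1,-1,-1,-1]}' 20
```

```text
time: 8.4
position: [0.451, -0.0203, 0.0584]
tool_rot: [0.768, 0.641, 0.004, 0.005]
ft_force: [9.7, 6.3, -4.5]
grip_width: 0.009
grip_force: 20.0
```

At the stop (9.7 N, no further travel). Release and lift.

```bash
python3 -m jog '{"dp":[[0,6,0],[0,6,0],[0,6,0],[0,6,0],[0,6,-30],[0,6,-70],[0,6,-115],[0,6,-115],[0,6,-115]],"delta_rot":[[0,0,0],[0,0,0],[0,0,0],[0,0,0],[0,0,0],[0,0,0],[0,0,0],[0,0,0],[0,0,0]],"gripper":[-1,-0.26,-0.26,-0.26,-0.26,-0.26,-0.26,0.2,0.2]}' 20; python3 - <<'E'
from h import *
o=robot.get_obs()
im=robot.camera('top')[:,:,::-1]; cv2.imwrite('pics/top6.png',im)
hsv=cv2.cvtColor(np.ascontiguousarray(im),cv2.COLOR_BGR2HSV); w=((hsv[...,2]>130)&(hsv[...,1]<60)).astype(np.uint8)[283:312,422:455]
n,l,s,c=cv2.connectedComponentsWithStats(w)
for i in range(1,n):
  if s[i,4]>20: print('spool',unproj('top',c[i]+[422,283],.056))
for n in ('pink',(443,265)),('black',(424,327)): print(n[0],unproj('top',n[1],.056))
print(o['position']); S=[.4145,-.2958,.15]
for yw in (-90,-80,-70,-60): 
  print(yw,delta(S,yw,o))
E
```

```text
time: 9.3
position: [0.4507, -0.0208, 0.1737]
tool_rot: [0.767, 0.641, 0.0, 0.001]
ft_force: [-0.8, -0.1, -0.3]
grip_width: 0.0414
grip_force: 0.0
spool [ 0.41431946 -0.29652863  0.056     ]
pink [ 0.49031471 -0.31029364  0.056     ]
black [ 0.34364835 -0.26144748  0.056     ]
[ 0.45066937 -0.02084297  0.17371591]
-90 (array([-277. ,   13. ,   23.9]), array([ 2.000e-03, -1.000e-03,  1.393e+00]))
-80 (array([-277. ,   13. ,   23.9]), array([ 2.000e-03, -1.000e-03,  1.218e+00]))
-70 (array([-277. ,   13. ,   23.9]), array([ 2.000e-03, -1.000e-03,  1.044e+00]))
-60 (array([-277. ,   13. ,   23.9]), array([ 0.002, -0.   ,  0.869]))
```

```bash
python3 -m jog '{"dp":[[-25,1,5],[-50,3,10],[-80,5,15],[-110,6,20],[-140,7,25],[-170,8,30],[-200,9,34],[-230,10,34],[-255,12,34],[-277,13,34],[-277,13,34],[-277,13,34]],"delta_rot":[[0,0,0.143],[0,0,0.286],[0,0,0.429],[0,0,0.572],[0,0,0.715],[0,0,0.858],[0,0,1.001],[0,0,1.144],[0,0,1.287],[0,0,1.43],[0,0,1.571],[0,0,1.571]],"gripper":[0.4,0.4,0.4,0.4,0.4,0.4,0.4,0.4,0.4,0.4,0.4,0.4]}' 12; python3 - <<'E'
from h import *
o=robot.get_obs(); print(o['joint_velocities'].round(2),o['q'].round(2),o['position'])
im=robot.camera('wrist'); cv2.imwrite('pics/w7.png',im[:,:,::-1])
S=np.array([.4145,-.296,.056]); print(proj('wrist',S,o),[ (d['rect'],d['score']) for d in robot.search_frame('spool','wrist')[:4]]); print(delta([*S[:2],.02],-100,o))
E
```

```text
time: 10.55
position: [0.4127, -0.295, 0.1368]
tool_rot: [0.996, -0.09, -0.002, -0.002]
ft_force: [-0.5, -0.3, -1.2]
grip_width: 0.0611
grip_force: 0.0
[ 0.02 -0.01  0.01  0.    0.01 -0.1 ] [-0.84  0.47  1.79 -0.    0.89  0.91] [ 0.41273625 -0.29502816  0.13678259]
[311.69763173 238.9023098 ] [([293.5, 100.0, 347.6, 149.9], 0.98), ([293.1, 204.0, 342.4, 262.4], 0.81), ([279.1, 288.0, 317.6, 355.3], 0.67)]
(array([  2.4,   1. , 116.8]), array([-0.003,  0.004, -0.005]))
```

View pics/w7.png

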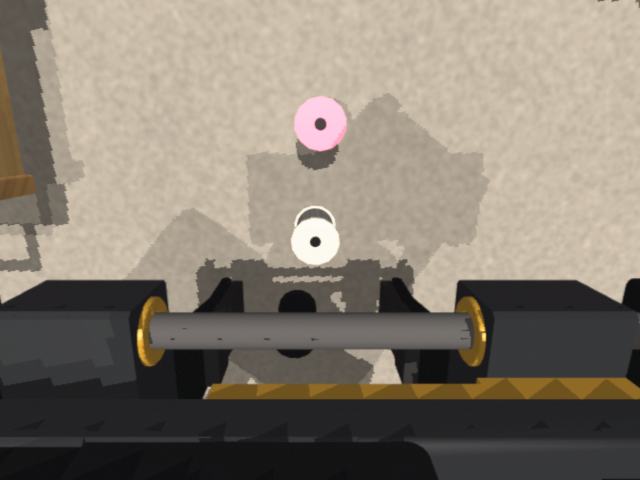

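White spool top is centred at (315,242), 3 px right and 3 px below the prediction, so I correct by 2 mm. The pink spool at (320,124) and the black one at (297,320) both lie outside the closing line.

```bash
python3 -m jog '{"dp":[[0,3,35],[0,3,70],[0,3,100],[0,3,121],[0,3,121],[0,3,121],[0,3,121],[0,3,121],[0,3,121],[0,3,121],[0,3,121],[0,3,121]],"delta_rot":[[0,0,0],[0,0,0],[0,0,0],[0,0,0],[0,0,0],[0,0,0],[0,0,0],[0,0,0],[0,0,0],[0,0,0],[0,0,0],[0,0,0]],"gripper":[0.4,0.4,0.4,0.4,0.4,-1,-1,-1,-1,-1,-1,-1]}' 10
```

```text
time: 11.85
position: [0.4142, -0.2988, 0.0188]
tool_rot: [0.996, -0.089, 0.001, 0.0]
ft_force: [-0.5, 0.4, 6.0]
grip_width: 0.0332
grip_force: 10.0
```

```bash
python3 -m jog '{"dp":[[0,0,-5],[0,0,-30],[0,0,-60],[0,0,-100],[0,0,-140],[0,0,-150],[0,0,-150]],"delta_rot":[[0,0,0],[0,0,0],[0,0,0],[0,0,0],[0,0,0],[0,0,0],[0,0,0]],"gripper":[-1,-1,-1,-1,-1,-1,-1]}' 12; python3 - <<'E'
from h import *
o=robot.get_obs(); print(o['position'],o['ft_force'],o['tool_rot'])
im=robot.camera('wrist'); cv2.imwrite('pics/w8.png',im[:,:,::-1])
S=[o['position']+[0,0,.001*k] for k in (0,20,30,40)]
print([proj('wrist',s,o).round(1) for s in S])
# bay from TCP at stop
t=np.radians(-10.1); ex=np.array([np.cos(t),np.sin(t)]); ey=np.array([-ex[1],ex[0]])
C=np.array([.7449,.0044]); q=np.array([.451,-.0203])-C
print('stop cab x',q@ex,'handle y (tcp)',q@ey,'expected x',-.0875-.056-.14)
bay=C+ex*(q@ex+.156)-ey*.0776; print('bay',bay,'target',bay-ex*.012-ey*.012)
T=bay-ex*.012-ey*.012
print(delta([*T,.16],-100.1,o))
E
```

```text
time: 12.55
position: [0.4144, -0.2991, 0.1696]
tool_rot: [0.996, -0.089, 0.001, 0.001]
ft_force: [-0.1, 0.6, -0.4]
grip_width: 0.0331
grip_force: 12.0
[ 0.41435944 -0.29914951  0.16958883] [-0.06043155  0.60193731 -0.44565745] [ 0.99603435 -0.08894669  0.00144146  0.00141059]
[array([310. , 283.5]), array([310. , 299.4]), array([310. , 308.8]), array([310. , 319.3])]
stop cab x -0.28501392646001483 handle y (tcp) -0.0758575093438036 expected x -0.2835
bay [ 0.60427692 -0.0493727 ] target [ 0.59035848 -0.05908233]
(array([ 130.6, -267.5,    9.3]), array([ 0.003, -0.003, -0.002]))
```

View pics/w8.png

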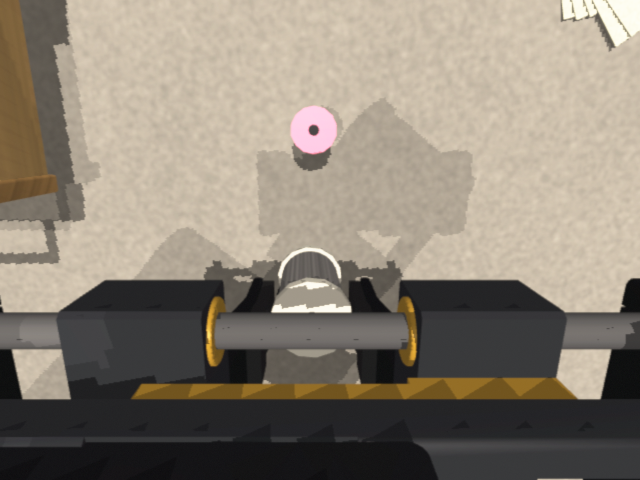

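The spool hangs upright in the grip: lower flange edge at (310,248), upper flange around (312,285). Carrying it over the bay.

```bash
python3 -m jog '{"dp":[[8,-16,0],[24,-48,0],[44,-90,0],[64,-132,0],[84,-174,0],[102,-210,0],[117,-240,0],[126,-258,0],[130,-266,0],[131,-267,0],[131,-267,0],[131,-267,0]],"delta_rot":[[0,0,0],[0,0,0],[0,0,0],[0,0,0],[0,0,0],[0,0,0],[0,0,0],[0,0,0],[0,0,0],[0,0,0],[0,0,0],[0,0,0]],"gripper":[-1,-1,-1,-1,-1,-1,-1,-1,-1,-1,-1,-1]}' 12; python3 - <<'E'
from h import *
o=robot.get_obs(); im=robot.camera('wrist'); t=robot.camera('top'); s=robot.camera('scene')
cv2.imwrite('pics/w9.png',im[:,:,::-1]); cv2.imwrite('pics/top9.png',t[:,:,::-1]); cv2.imwrite('pics/s9.png',s[:,:,::-1])
print(o['position'])
th=np.radians(-10.1); ex=np.array([np.cos(th),np.sin(th),0]); ey=np.array([-ex[1],ex[0],0]); b=np.array([.6043,-.0494,.086])
for sx,sy in ((1,1),(1,-1),(-1,1),(-1,-1)): print(sx,sy,proj('wrist',b+ex*.045*sx+ey*.064*sy,o).round())
E
```

```text
time: 13.8
position: [0.589, -0.0599, 0.1674]
tool_rot: [0.996, -0.09, -0.001, 0.0]
ft_force: [0.3, -0.6, -0.4]
grip_width: 0.0329
grip_force: 12.0
[ 0.58900697 -0.05990234  0.16742657]
1 1 [194. 157.]
1 -1 [387. 156.]
-1 1 [204. 284.]
-1 -1 [381. 284.]
```

View pics/w9.png

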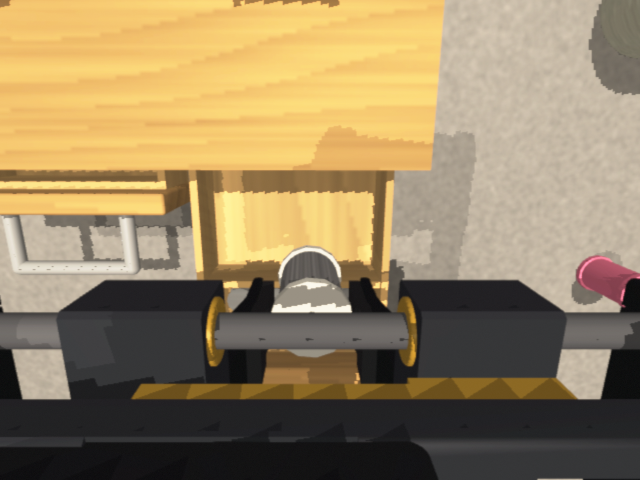

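The bay is centred under the tool. Its side walls at columns ~200 and ~385 match the prediction, and the spool clears the divider at rows 262–285. That was my 11th picture, one over the limit, so I'll work from numbers only from here. Lowering.

```bash
python3 -m jog '{"dp":[[0,0,25],[0,0,55],[0,0,80],[0,0,95],[0,0,102],[0,0,104],[0,0,106],[0,0,106]],"delta_rot":[[0,0,0],[0,0,0],[0,0,0],[0,0,0],[0,0,0],[0,0,0],[0,0,0],[0,0,0]],"gripper":[-1,-1,-1,-1,-1,-1,-1,-1]}' 12
```

```text
time: 14.75
position: [0.5906, -0.0591, 0.0627]
tool_rot: [0.996, -0.089, 0.001, 0.0]
ft_force: [-0.4, -0.3, -0.9]
grip_width: 0.033
grip_force: 12.0
```

```bash
python3 -m jog '{"dp":[[0,0,1],[0,0,2],[0,0,3],[0,0,3]],"delta_rot":[[0,0,0],[0,0,0],[0,0,0],[0,0,0]],"gripper":[-1,-1,-1,-1]}' 12
```

```text
time: 15.15
position: [0.5907, -0.0589, 0.0599]
tool_rot: [0.996, -0.089, 0.001, 0.0]
ft_force: [-0.3, 1.0, 3.7]
grip_width: 0.0328
grip_force: 12.0
```

On the floor (3.7 N contact). Release and lift straight up.

```bash
python3 -m jog '{"dp":[[0,0,0],[0,0,0],[0,0,0],[0,0,0],[0,0,0],[0,0,-15],[0,0,-40],[0,0,-75],[0,0,-115],[0,0,-120],[0,0,-120],[0,0,-120]],"delta_rot":[[0,0,0],[0,0,0],[0,0,0],[0,0,0],[0,0,0],[0,0,0],[0,0,0],[0,0,0],[0,0,0],[0,0,0],[0,0,0],[0,0,0]],"gripper":[-0.1,0.1,0.1,0.1,0.1,0.1,0.1,0.1,0.1,0.1,0.1,0.1]}' 12; python3 - <<'E'
from h import *
o=robot.get_obs(); im=robot.camera('wrist'); cv2.imwrite('pics/w10.png',im[:,:,::-1])
print(o['position'],o['grip_width'])
P=np.array([.5907,-.0589,.097]); print('expected top centre',proj('wrist',P,o),'r px',proj('wrist',P+[0,.017,0],o)[0]-proj('wrist',P,o)[0])
print([(np.round(d['rect']),d['score']) for d in robot.search_frame('spool','wrist')[:4]])
for dx,dy in((0,0),(.017,0),(-.017,0)):
  print(proj('wrist',P+[dx,dy,0],o),proj('wrist',P+[dx,dy,-.056],o))
H=[.451,-.0203,.175]
print(delta(H,-10.1,o))
E
```

```text
time: 16.35
position: [0.5889, -0.0585, 0.1778]
tool_rot: [0.996, -0.089, -0.001, -0.0]
ft_force: [-1.0, -1.2, -0.7]
grip_width: 0.0478
grip_force: 0.0
[ 0.58885737 -0.05854621  0.17782217] 0.047804370754040426
expected top centre [310.4891706  239.10313894] r px -23.87743656897237
[(array([290., 205., 336., 266.]), 0.83), (array([571., 257., 638., 305.]), 0.82)]
[310.48911127 239.10331086] [310.65579188 222.25264943]
[306.09674335 215.54638861] [307.00476286 202.4307548 ]
[314.7426332  261.91558138] [314.21031547 241.550604  ]
(array([-142.4,  -13.2,    3.2]), array([-0.002,  0.002, -1.573]))
```

The detected box (290,205)–(336,266) matches the one predicted for an upright spool (about 286,204 to 334,263). Going back to the handle.

```bash
python3 -m jog '{"dp":[[-12,-1,3],[-25,-2,3],[-40,-4,3],[-56,-5,3],[-72,-7,3],[-88,-8,3],[-104,-9,3],[-120,-11,3],[-134,-12,3],[-142,-13,3],[-142,-13,3],[-142,-13,3]],"delta_rot":[[0,0,-0.143],[0,0,-0.286],[0,0,-0.429],[0,0,-0.572],[0,0,-0.715],[0,0,-0.858],[0,0,-1.001],[0,0,-1.144],[0,0,-1.287],[0,0,-1.43],[0,0,-1.571],[0,0,-1.571]],"gripper":[-0.26,-0.26,-0.26,-0.26,-0.26,-0.26,-0.26,-0.26,-0.26,-0.26,-0.26,-0.26]}' 15; python3 - <<'E'
from h import *
o=robot.get_obs(); im=robot.camera('wrist')
print(delta([.451,-.0203,.057],-10.1,o), np.abs(o['joint_velocities']).max())
ey=np.array([.175,.985,0]); H=np.array([.451,-.0203,.086])
for d in (.015,.025): print('pred bar',proj('wrist',H+ey*d,o))
g=im.astype(int).mean(2)[195:262,285:345].mean(0).round().astype(int); print(list(zip(range(285,345,2),g[::2])))
print([(np.round(d['rect']),d['score']) for d in robot.search_frame('drawer_right_handle','wrist')[:2]])
E
```

```text
time: 17.65
position: [0.4515, -0.0206, 0.1749]
tool_rot: [0.767, 0.641, -0.001, -0.001]
ft_force: [-0.0, 0.1, 0.5]
grip_width: 0.032
grip_force: 0.0
(array([  0.2,  -0.2, 117.9]), array([-0.003, -0.   , -0.002])) 0.10321594330970472
pred bar [311.50171144 218.62005116]
pred bar [311.47226015 204.64191911]
[(285, np.int64(108)), (287, np.int64(108)), (289, np.int64(107)), (291, np.int64(108)), (293, np.int64(111)), (295, np.int64(110)), (297, np.int64(111)), (299, np.int64(110)), (301, np.int64(110)), (303, np.int64(112)), (305, np.int64(116)), (307, np.int64(158)), (309, np.int64(196)), (311, np.int64(211)), (313, np.int64(196)), (315, np.int64(141)), (317, np.int64(127)), (319, np.int64(110)), (321, np.int64(134)), (323, np.int64(150)), (325, np.int64(111)), (327, np.int64(110)), (329, np.int64(109)), (331, np.int64(109)), (333, np.int64(109)), (335, np.int64(110)), (337, np.int64(110)), (339, np.int64(110)), (341, np.int64(109)), (343, np.int64(109))]
[(array([304., 133., 619., 316.]), 0.69)]
```

The bar is at columns 306–316 (predicted 311). Descend and grip.

```bash
python3 -m jog '{"dp":[[0,0,30],[0,0,65],[0,0,95],[0,0,112],[0,0,118],[0,0,118],[0,0,118],[0,0,118],[0,0,118],[0,0,118]],"delta_rot":[[0,0,0],[0,0,0],[0,0,0],[0,0,0],[0,0,0],[0,0,0],[0,0,0],[0,0,0],[0,0,0],[0,0,0]],"gripper":[-0.26,-0.26,-0.26,-0.26,-0.26,-0.26,-1,-1,-1,-1]}' 20
```

```text
time: 18.75
position: [0.4527, -0.0209, 0.0587]
tool_rot: [0.767, 0.641, 0.0, 0.0]
ft_force: [0.1, -0.2, 4.3]
grip_width: 0.0092
grip_force: 20.0
```

```bash
python3 -m jog '{"dp":[[0,1,0],[0,3,0],[0,7,0],[0,13,0],[0,20,0],[0,28,0],[0,36,0],[0,44,0],[0,51,0],[0,56,0],[0,59,0],[0,60,0]],"delta_rot":[[0,0,0],[0,0,0],[0,0,0],[0,0,0],[0,0,0],[0,0,0],[0,0,0],[0,0,0],[0,0,0],[0,0,0],[0,0,0],[0,0,0]],"gripper":[-1,-1,-1,-1,-1,-1,-1,-1,-1,-1,-1,-1]}' 20 && python3 -m jog '{"dp":[[0,1,0],[0,3,0],[0,7,0],[0,13,0],[0,20,0],[0,28,0],[0,36,0],[0,44,0],[0,51,0],[0,56,0],[0,59,0],[0,60,0]],"delta_rot":[[0,0,0],[0,0,0],[0,0,0],[0,0,0],[0,0,0],[0,0,0],[0,0,0],[0,0,0],[0,0,0],[0,0,0],[0,0,0],[0,0,0]],"gripper":[-1,-1,-1,-1,-1,-1,-1,-1,-1,-1,-1,-1]}' 20
```

```text
time: 19.95
position: [0.5121, -0.0318, 0.0587]
tool_rot: [0.767, 0.641, 0.0, 0.001]
ft_force: [-1.6, -0.5, 6.3]
grip_width: 0.0095
grip_force: 20.0
time: 21.15
position: [0.5712, -0.0427, 0.0587]
tool_rot: [0.767, 0.642, 0.0, 0.001]
ft_force: [-1.7, -1.0, 5.9]
grip_width: 0.0092
grip_force: 20.0
```

```bash
python3 -m jog '{"dp":[[0,1,0],[0,3,0],[0,6,0],[0,9,0],[0,12,0],[0,14,0],[0,16,0],[0,18,0],[0,19,0],[0,20,0],[0,21,0],[0,21,0]],"delta_rot":[[0,0,0],[0,0,0],[0,0,0],[0,0,0],[0,0,0],[0,0,0],[0,0,0],[0,0,0],[0,0,0],[0,0,0],[0,0,0],[0,0,0]],"gripper":[-1,-1,-1,-1,-1,-1,-1,-1,-1,-1,-1,-1]}' 20;  python3 -m jog '{"dp":[[0,1,0],[0,2,0],[0,3,0],[0,3,0]],"delta_rot":[[0,0,0],[0,0,0],[0,0,0],[0,0,0]],"gripper":[-1,-1,-1,-1]}' 20
```

```text
time: 22.35
position: [0.5883, -0.0458, 0.0586]
tool_rot: [0.767, 0.642, -0.002, -0.002]
ft_force: [-6.0, -2.0, 10.0]
grip_width: 0.0095
grip_force: 20.0
time: 22.75
position: [0.5881, -0.0458, 0.0586]
tool_rot: [0.767, 0.642, -0.004, -0.005]
ft_force: [-11.7, -1.2, 14.5]
grip_width: 0.0092
grip_force: 20.0
```

Shut against its stop: 139 mm of travel, and the force rises with no further motion. Unload, release and retreat.

```bash
python3 -m jog '{"dp":[[0,-2,0],[0,-3,0],[0,-3,0],[0,-3,0],[0,-3,0],[0,-3,-20],[0,-3,-60],[0,-3,-100],[0,-3,-130],[0,-20,-130],[0,-60,-130],[0,-60,-130]],"delta_rot":[[0,0,0],[0,0,0],[0,0,0],[0,0,0],[0,0,0],[0,0,0],[0,0,0],[0,0,0],[0,0,0],[0,0,0],[0,0,0],[0,0,0]],"gripper":[-1,-1,-0.3,-0.3,-0.3,-0.3,-0.3,-0.3,-0.3,-0.3,-0.3,-0.3]}' 20;  python3 -m jog '{"dp":[[0,-40,0],[0,-80,0],[0,-120,0],[0,-120,0],[0,-120,0]],"delta_rot":[[0,0,0],[0,0,0],[0,0,0],[0,0,0],[0,0,0]],"gripper":[-0.3,-0.3,-0.3,-0.3,-0.3]}'; python3 - <<'E'
from h import *
o=robot.get_obs(); print(o['ft_force'])
ex=np.array([.9845,-.1754,0]);ey=np.array([.1754,.9845,0]);C=np.array([.7449,.0044,.086])
for c in ('wrist','scene'):
  robot.camera(c)
  for n in ('drawer_right_handle','drawer_left_handle','spool'): print(c,n,[(np.round(d['rect']),round(d['score'],2)) for d in robot.search_frame(n,c)[:3]])
  for y,a in ((-.0776,0),(.0776,.0157)): 
    H=C-ex*(.1435+a)+ey*y; print(' bar ends pred',[proj(c,H+ey*s,o).round() for s in(-.04,.04)])
E
```

```text
time: 23.95
position: [0.5283, -0.0334, 0.1868]
tool_rot: [0.767, 0.642, -0.003, -0.004]
ft_force: [0.2, 0.3, 0.1]
grip_width: 0.0303
grip_force: 0.0
time: 24.45
position: [0.4176, -0.0145, 0.1883]
tool_rot: [0.767, 0.641, 0.001, 0.001]
ft_force: [0.9, 0.6, 0.1]
grip_width: 0.0301
grip_force: 0.0
[0.87609019 0.64398915 0.09681949]
wrist drawer_right_handle []
wrist drawer_left_handle [(array([536.,   0., 640., 129.]), 0.92), (array([522.,   0., 640., 314.]), 0.42)]
wrist spool [(array([523., 133., 638., 314.]), 0.23)]
 bar ends pred [array([537., 286.]), array([553., 183.])]
 bar ends pred [array([547.,  72.]), array([567., -66.])]
scene drawer_right_handle [(array([270., 248., 313., 266.]), 0.46)]
scene drawer_left_handle [(array([324., 259., 401., 275.]), 0.67)]
scene spool [(array([177., 229., 193., 259.]), 0.56), (array([211., 199., 223., 221.]), 0.5)]
 bar ends pred [array([275., 254.]), array([311., 259.])]
 bar ends pred [array([348., 260.]), array([385., 266.])]
```

```bash
python3 - <<'E'
from h import *
o=robot.get_obs(); im=robot.camera('wrist').astype(int)
ex=np.array([.9845,-.1754,0]);ey=np.array([.1754,.9845,0]);C=np.array([.7449,.0044,.086])
for a in(0,.01): print(a,proj('wrist',C-ex*(.1435+a)-ey*.0776,o))
for r in (215,235,255): print(r,[(u,*im[r,u].tolist()) for u in range(516,580,4)])
E
```

```text
0 [544.9152455  236.60574077]
0.01 [531.60218235 236.6218437 ]
215 [(516, 140, 131, 118), (520, 141, 132, 119), (524, 143, 133, 120), (528, 143, 134, 121), (532, 139, 129, 118), (536, 114, 107, 98), (540, 145, 139, 129), (544, 227, 219, 205), (548, 254, 252, 249), (552, 224, 218, 201), (556, 107, 99, 90), (560, 128, 97, 57), (564, 132, 100, 60), (568, 125, 95, 57), (572, 122, 92, 56), (576, 118, 90, 55)]
235 [(516, 133, 124, 112), (520, 137, 129, 117), (524, 139, 131, 118), (528, 142, 133, 120), (532, 139, 130, 118), (536, 127, 121, 114), (540, 215, 206, 190), (544, 252, 250, 244), (548, 246, 241, 231), (552, 106, 99, 90), (556, 132, 99, 60), (560, 129, 98, 59), (564, 128, 98, 58), (568, 124, 94, 56), (572, 121, 92, 55), (576, 115, 87, 53)]
255 [(516, 137, 129, 116), (520, 134, 125, 114), (524, 139, 131, 118), (528, 139, 130, 118), (532, 112, 108, 101), (536, 200, 190, 176), (540, 249, 245, 237), (544, 247, 243, 234), (548, 108, 102, 92), (552, 135, 102, 62), (556, 131, 100, 60), (560, 125, 94, 56), (564, 125, 95, 57), (568, 125, 96, 57), (572, 113, 86, 51), (576, 123, 93, 57)]
```

The bar is centred at column 544, against 544.9 predicted for a shut drawer. The drawer is shut, so I'm handing in.

```bash
python3 -c "
from rig import robot
print(robot.hand_in())"
```

```text
the job is handed in; nothing more can be done
None
```

I handed the job in at about 25 s: the spool was standing in the right drawer's rear compartment just before closing (I couldn't see it afterwards), the handle position shows that drawer fully shut, and no verdict came back; I also viewed 11 pictures, one over the limit of 10.

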